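Find the ink jars with loose caps

TASK

Check the four ink jars in the rack for loose caps: give each cap a light twist and feel whether it gives or holds. Set every jar whose cap gives upright on the foam of the low tray, gently, and leave the jars whose caps hold in their bays, without forcing those caps round; do not tip any jar or disturb the other things.

Things in the scene. Friction and masses are not known exactly. Their poses are not given: they have to be found in the camera images.
- rack: aluminium rack fixed to the bench, 214 mm square, four square bays 105 mm apart (2 x 2), one jar in each. The jars stand on its 6 mm base plate and pass through 64 mm square windows in its top plate, whose upper face is 49 mm above the bench. Origin: centre, at bench level; x and y along its sides.
- bay_1 (a point): point on the axis of rack bay 1 at mid height of the cap of the jar standing there, 115 mm above the bench; fixed to the rack, does not follow the jar; x and y axes along the bay's sides. The jars look alike and stand within 1 mm and 1 degree of centre: 60 mm square body 84 mm tall (bottom 6, shoulder 90 mm above the bench), narrow neck, 0.25 to 0.4 kg in all.
- bay_2 (a point): point on the axis of rack bay 2 at mid height of the cap of the jar standing there, 115 mm above the bench; fixed to the rack, does not follow the jar; x and y axes along the bay's sides. Each jar has a round ribbed black screw cap, 46 mm diameter, 29 mm tall (100 to 129 mm above the bench), on a vertical axis, opening anticlockwise from above.
- bay_3 (a point): point on the axis of rack bay 3 at mid height of the cap of the jar standing there, 115 mm above the bench; fixed to the rack, does not follow the jar; x and y axes along the bay's sides. A loose cap gives at under 0.2 N m, either way, and turns on at that; a tight one holds to about 1 N m. Which jars are loose changes and cannot be seen: try all four.
- bay_4 (a point): point on the axis of rack bay 4 at mid height of the cap of the jar standing there, 115 mm above the bench; fixed to the rack, does not follow the jar; x and y axes along the bay's sides. A jar can turn about 0.09 rad either way in its window before its sides catch and the window holds it; it lifts straight out.
- tray_floor (a point): centre of the foam floor of a low tray fixed to the bench; the foam is 9 mm above the bench, 210 mm along the point's x and 270 mm along its y, inside a rim 16 mm high. The dial blanks lie on the foam along the +x side (58 mm and more from the centre); the rest is clear.
- solvent_bottle: white squeeze bottle, 60 mm diameter, 172 mm tall, standing towards the far side of the bench; loose; origin at the centre of its underside. Bystander.
- ink_knife: ink knife with a wooden handle, 175 mm long, lying between rack and tray; loose; origin at the centre of its underside. Bystander.
- tape_roll: roll of tape, 90 mm diameter, 24 mm high, lying flat; loose; origin at the centre of its underside. Bystander.
- print_pad: grey domed printing pad on a 70 mm square aluminium block, 62 mm tall; loose; origin at the centre of its underside. Bystander.
- loupe: black eye loupe, 40 mm diameter, 34 mm tall, standing near the robot; loose; origin at the centre of its underside. Bystander.
- blank_1: dark steel dial blank, 40 mm disc 8 mm thick, lying on the foam; loose; origin at the centre of its underside. Bystander.
- blank_2: second dial blank, same as the first; loose; origin at the centre of its underside. Bystander.

How it is judged:
By the outcome, as a careful person would: the job done as asked, in the order asked, and still so for the second after the job is handed in, with the robot touching nothing.
It also fails if it takes over 72 s, if anything falls off the work surface, if the arm or the gripper's body presses on something with over 40 N, if the wrist force passes 120 N, or if a joint passes its speed limit or range.

ROBOT

A 6-joint arm with a two-finger parallel gripper is mounted at the origin on the work surface. World frame = base frame: x ahead of the robot, y to its left, z up, the work surface at z = 0. Lengths are in m, angles in rad, forces in N, time in s.
With the tool pointing down it reaches from about 0.35 to 0.975 m from the base axis. Payload 4.9 kg.
Tool frame: the origin (TCP) lies midway between the tips of the shut fingers; the grasp point (between the pads) lies 19 mm behind it; z points along the fingers, y is the direction in which the jaws open and shut (so a half turn about z gives the same grasp; the last joint's range is limited). The gripper opens to 85 mm and grips with 20 to 120 N. Pads are 22 mm wide; open, the fingers measure 114 mm over their backs; the gripper's body (76 mm by 85 mm) begins 54 mm behind the grasp point. The pads swing forward as they close: fully open they stand 13 mm farther back than shut.
Start: joints at [1.168, 0.053, 1.613, -0, 1.476, -0.119], TCP at [0.175, 0.6, 0.231] pointing down, gripper open.
Joint ranges: [-3.01, 3.01], [-1.01, 2.22], [0.06, 2.58], [-1.02, 4.17], [0.09, 2.62], [-3.14, 3.14]. Speed limits (rad/s): [2.57, 2.57, 3.14, 3.14, 3.14, 3.14].

INTERFACE

Orientations are given as a rotation vector (axis times angle).
In Python, from station import ctrl gives the robot as it stands.
- The arm moves only by the tool jog_arm, never from a script. Its argument "steps" is a list of rows, each an object of numbers: "dx", "dy", "dz": the shift along the world's x, y, z in units of 60 mm (1.0 is 60 mm); "twist": the turn about the world's z in units of 10 degrees (1.0 is 10 degrees). A call has 1 to 5 rows; each row is the pose to reach, as a shift and turn from the pose measured when the call began; what a row does not reach only later rows make up. A row lasts 1/8 s, in which the tool goes at most 62.5 mm and 10.7 degrees, less where a joint would pass 70% of its speed; a pose out of reach is approached as far as the arm can. A call with a gripper value outside its range is refused whole. "gripper" is the closure in counts, from 0 (fully open) to 255 (shut), set as the call begins (left out, the last holds). The fingers move at their own pace and stop on an object; "newtons" is the grip in N (left out, the last holds). Time passes only in rows, so rows that repeat a pose let the fingers close. It gives the time, the measured TCP pose, the force and the opening at its end, in the units of the state.
- ctrl.get_obs(): the state, without advancing time (a new reading comes with each control period).
- ctrl.get_image(name): name is "scene" or "top" or "wrist"; returns a dict with "frame" (384x512x3 uint8, red, green, blue), "range_z" (384x512 float32, m along the optical axis (not along the pixel's ray), 0 where there is no reading), "fx", "fy", "cx", "cy" (pixels), "extrinsics" (4x4, takes a point from camera to world coordinates). Camera axes: x right, y down, z forward; pixel columns grow to the right and rows downward; lengths in m; the calibration is good to about 2 mm. A picture is of the moment at which its call begins.
- ctrl.finish_job(): hands the job in, once; it reports no verdict.
The state is a dict: "t": time; "q": joint angles; "dq": joint speeds; "effort": joint torques, N m; "tool_pos": TCP position; "tool_rot": TCP orientation; "contact_force": force on the tool from outside, world axes, zero at the start; "wrist_torque": the same for the moment, N m; "opening": finger opening in m.
Only numpy, scipy, OpenCV 4.12 (cv2) and the standard library are available. Lean on these libraries where they do the work, as an engineer would, in place of code of your own. Each camera call takes 0.05 s, during which the arm holds its last target.

## Working session

There is one attempt and no reset: what is moved stays moved. The work goes in short steps, Python scripts to look and compute and a tool call to move; the robot and the scene stay as the last step left them, time stands still between calls to the robot, and variables do not carry over. Pictures are saved under pics/ and viewed, and the job is handed in when it is done.

Besides the shell and the picture viewer there is one more tool, called after "Call:" by a JSON object that holds its "name" and its "arguments". jog_arm: Moves the arm, as the interface text tells. Its arguments: {"type":"object","properties":{"steps":{"type":"array"},"gripper":{"type":"number"},"newtons":{"type":"number"}},"required":["steps"]}

```bash
ls; mkdir -p pics
python3 - <<'E'
from station import ctrl
import cv2,numpy as np,pickle
o=ctrl.get_obs();print({k:np.round(v,3) for k,v in o.items()})
d={}
for n in ["scene","top","wrist"]:
    im=ctrl.get_image(n);d[n]=im
    cv2.imwrite(f"pics/{n}0.png",im["frame"][:,:,::-1]);print(n,im["fx"],im["cx"],im["cy"],np.round(im["extrinsics"],3).tolist())
pickle.dump(d,open("d0.pkl","wb"))
E
```

```text
pics
{'t': np.float64(0.0), 'q': array([ 1.168,  0.053,  1.614,  0.   ,  1.476, -0.119]), 'dq': array([-0.001,  0.001,  0.001, -0.   , -0.   , -0.001]), 'effort': array([-2.0000e-03, -3.9368e+01, -3.7017e+01, -0.0000e+00,  7.0000e-03,
        0.0000e+00]), 'tool_pos': array([0.175, 0.599, 0.23 ]), 'tool_rot': array([-4.440e-01, -3.109e+00,  3.000e-03]), 'contact_force': array([ 0.541, -0.85 , -0.404]), 'wrist_torque': array([-0.013, -0.033, -0.012]), 'opening': np.float64(0.085)}
scene 415.5500459560044 252.9719370912102 191.7153484396757 [[0.616, 0.48, -0.624, 1.309], [0.787, -0.359, 0.501, -0.591], [0.017, -0.801, -0.599, 0.805], [0.0, 0.0, 0.0, 1.0]]
top 411.021252754047 253.25765644806532 194.4067017359947 [[0.018, -0.978, 0.209, 0.312], [-1.0, -0.018, -0.0, 0.007], [0.004, -0.209, -0.978, 1.389], [0.0, 0.0, 0.0, 1.0]]
wrist 283.68172928857786 251.61647400054397 192.975901051082 [[0.281, 0.911, 0.303, 0.097], [0.96, -0.266, -0.09, 0.622], [-0.002, 0.316, -0.949, 0.373], [0.0, 0.0, 0.0, 1.0]]
```

View pics/scene0.png

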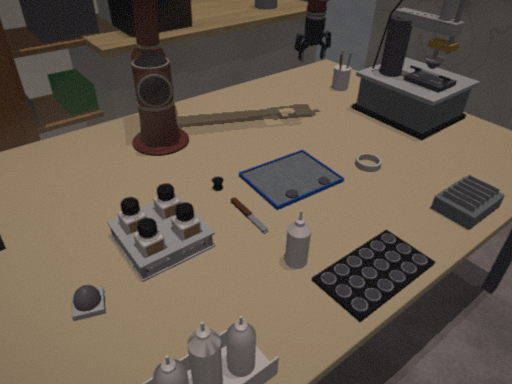

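View pics/top0.png

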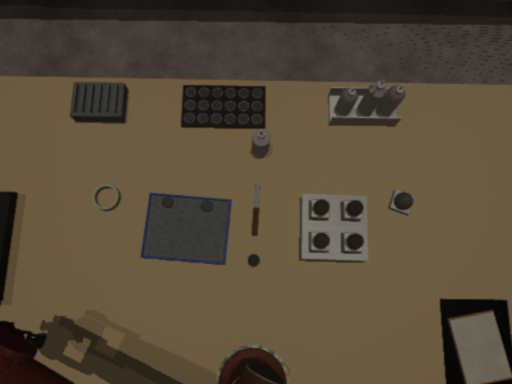

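View pics/wrist0.png

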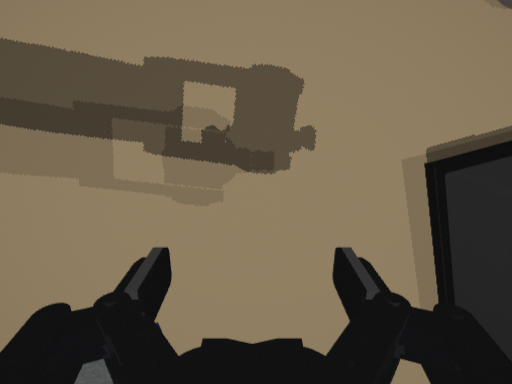

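The top view shows the rack at about (335,228) px with caps near (320,208), (354,209), (320,241) and (354,242). The tray is at (187,229), with the blanks at (168,202) and (207,207) along its far edge. Next I measure these.

```bash
cat > h.py <<'E'
import numpy as np,cv2,pickle
def cloud(im):
    z=im["range_z"];v,u=np.mgrid[:z.shape[0],:z.shape[1]]
    P=np.stack([(u-im["cx"])/im["fx"]*z,(v-im["cy"])/im["fy"]*z,z],-1)
    E=im["extrinsics"];W=P@E[:3,:3].T+E[:3,3];W[z==0]=np.nan
    return W
def ray(im,u,v):
    E=im["extrinsics"];d=E[:3,:3]@np.array([(u-im["cx"])/im["fx"],(v-im["cy"])/im["fy"],1]);return E[:3,3],d
def plane(im,u,v,z):
    o,d=ray(im,u,v);return o+d*(z-o[2])/d[2]
def tri(r1,r2):
    A=np.array([r1[1],-r2[1]]).T;s=np.linalg.lstsq(A,r2[0]-r1[0],rcond=None)[0]
    a=r1[0]+s[0]*r1[1];b=r2[0]+s[1]*r2[1];return (a+b)/2,np.linalg.norm(a-b)
E
python3 - <<'E'
from h import *
d=pickle.load(open("d0.pkl","rb"))
cent={}
for n,roi in [("top",(295,188,375,268)),("scene",(100,175,215,275))]:
    im=d[n];W=cloud(im);g=im["frame"].max(2)
    m=np.zeros(g.shape,np.uint8);x0,y0,x1,y1=roi
    # cap tops: height-based and dark
    sub=(W[...,2]>0.118)
    m[y0:y1,x0:x1]=(sub&(g<70))[y0:y1,x0:x1]
    k,l,s,c=cv2.connectedComponentsWithStats(m)
    cent[n]=[]
    for i in range(1,k):
        if s[i,4]<30: continue
        w=W[l==i];print(n,s[i],c[i].round(1),"depth mean",np.nanmean(w,0).round(4),"z95",np.nanpercentile(w[:,2],90).round(4),plane(im,*c[i],.129).round(4))
        cent[n].append(c[i])
    # blobs heights in scene
for a in cent["top"]:
    best=min(((tri(ray(d["top"],*a),ray(d["scene"],*b)))for b in cent["scene"]),key=lambda t:t[1]);print(best)
im=d["top"];f=cv2.cvtColor(im["frame"],cv2.COLOR_RGB2HSV);W=cloud(im)
# tray blue rim
m=((f[...,0]>105)&(f[...,0]<130)&(f[...,1]>140)).astype(np.uint8);m[:,250:]=0
c=max(cv2.findContours(m,0,1)[0],key=cv2.contourArea);r=cv2.minAreaRect(c);print("tray",r,[plane(im,*p,.016).round(4) for p in cv2.boxPoints(r)],plane(im,*r[0],.016))
a=cv2.approxPolyDP(c,8,True)[:,0];print([plane(im,*map(float,p),.016).round(4) for p in a])
print("foam depth z",np.nanmedian(W[225:245,165:210,2]), "bench",np.nanmedian(W[300:320,280:300,2]))
# rack top plate
m=((W[...,2]>0.035)&(W[...,2]<0.062)).astype(np.uint8);m[:,:290]=0;m[:,380:]=0;m[:180]=0;m[275:]=0
m=cv2.morphologyEx(m,cv2.MORPH_CLOSE,np.ones((25,25)))
m=cv2.morphologyEx(m,cv2.MORPH_OPEN,np.ones((15,15)))
c=max(cv2.findContours(m,0,1)[0],key=cv2.contourArea);r=cv2.minAreaRect(c);print("rack",r,[plane(im,*p,.049).round(4) for p in cv2.boxPoints(r)],plane(im,*r[0],.049))
for u,v,z in [(168,202,.017),(207,207,.017),(253,260,.034),(261,148,.15)]: print(plane(im,u,v,z).round(3),W[v,u].round(3))
big=cv2.resize(im["frame"][180:280,130:390],None,fx=3,fy=3,interpolation=cv2.INTER_CUBIC);cv2.imwrite("pics/topcrop.png",np.clip(big[:,:,::-1]*1.6,0,255))
E
```

```text
top [315 199  14  15 172] [321.6 206.4] depth mean [ 0.5469 -0.2069  0.1293] z95 0.1327 [ 0.547 -0.207  0.129]
top [348 200  15  15 172] [355.4 207.2] depth mean [ 0.5461 -0.3123  0.129 ] z95 0.1325 [ 0.5461 -0.3124  0.129 ]
top [314 233  16  15 177] [321.6 240. ] depth mean [ 0.4422 -0.2051  0.1292] z95 0.1328 [ 0.4422 -0.2052  0.129 ]
top [348 234  16  15 178] [355.6 240.8] depth mean [ 0.4417 -0.3094  0.1291] z95 0.1328 [ 0.4417 -0.3095  0.129 ]
scene [157 184  17  12 155] [164.8 189.4] depth mean [ 0.4499 -0.2092  0.1268] z95 0.1301 [ 0.4527 -0.2105  0.129 ]
scene [121 197  18  14 176] [128.9 203.5] depth mean [ 0.4497 -0.3135  0.1271] z95 0.1303 [ 0.4523 -0.3144  0.129 ]
scene [175 203  18  13 197] [183.4 208.9] depth mean [ 0.5537 -0.2119  0.1271] z95 0.1305 [ 0.556 -0.213  0.129]
scene [136 218  20  15 225] [145.7 224.8] depth mean [ 0.5522 -0.3168  0.1273] z95 0.1301 [ 0.5542 -0.3176  0.129 ]
(array([ 0.54812033, -0.20859403,  0.12175136]), np.float64(0.0008534444623094947))
(array([ 0.54715594, -0.31449876,  0.12239199]), np.float64(0.0009939949422257792))
(array([ 0.4430372
[... 351 characters left out ...]
[0.3689, 0.1025, 0.016 ])] [0.37326732 0.13200742 0.016     ]
[array([0.3744, 0.1617, 0.016 ]), array([0.3722, 0.1023, 0.016 ])]
foam depth z 0.009264495219335034 bench 0.00014599883065080643
rack ((334.5, 227.0), (66.0, 65.0), 90.0) [array([ 0.6026, -0.156 ,  0.049 ]), array([ 0.6066, -0.3731,  0.049 ]), array([ 0.3885, -0.3643,  0.049 ]), array([ 0.3848, -0.1544,  0.049 ])] [ 0.49378957 -0.26188621  0.049     ]
[0.573 0.296 0.017] [0.573 0.296 0.017]
[0.559 0.163 0.017] [0.558 0.163 0.018]
[0.383 0.004 0.034] [0.383 0.004 0.035]
[ 0.727 -0.015  0.15 ] [ 0.748 -0.016  0.088][ WARN:0@0.209] global loadsave.cpp:1063 imwrite_ Unsupported depth image for selected encoder is fallbacked to CV_8U.
```

View pics/topcrop.png

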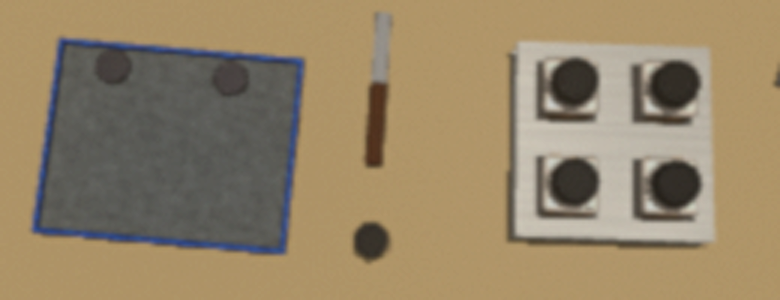

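The four cap tops sit near (0.547,-0.207), (0.546,-0.312), (0.442,-0.205) and (0.442,-0.310), and the depth heights agree with the text. I'll move closer and refine them with the wrist camera.

Call:
{"name": "jog_arm", "arguments": {"steps": [{"dx": 0.8,"dy": -0.7},{"dx": 1.5,"dy": -1.5},{"dx": 2.3,"dy": -2.3},{"dx": 3.1,"dy": -3.2},{"dx": 3.8,"dy": -4.2}], "gripper": 0, "newtons": 20}}

```text
validation failed for argument at $.st...
```

Run:
```python
from h import *
d=pickle.load(open("d0.pkl","rb"));im=d["top"]
pts=[(61,40),(303,60),(285,253),(36,232)]
P=np.array([plane(im,(u+.5)/3-.5+130,(v+.5)/3-.5+180,.016) for u,v in pts])[:,:2]
print(P,P.mean(0));c=P.mean(0)
ex=(P[0]+P[1]-P[2]-P[3])/2;ey=(P[0]+P[3]-P[1]-P[2])/2
print("x",np.linalg.norm(ex),np.degrees(np.arctan2(ex[1],ex[0])),"y",np.linalg.norm(ey),np.degrees(np.arctan2(-ey[0],ey[1])))
```

```text
[[0.60369426 0.3592493 ]
 [0.58554234 0.08318717]
 [0.36900969 0.09668371]
 [0.38697513 0.37161886]] [0.48630536 0.22768476]
x 0.21701161050526263 -3.416630220153063 y 0.27608987142196273 -3.7503189119057287
```

Call:
{"name": "jog_arm", "arguments": {"steps": [{"dx": 0.8,"dy": -0.7,"dz": 0,"twist": 0},{"dx": 1.5,"dy": -1.5,"dz": 0,"twist": 0},{"dx": 2.3,"dy": -2.3,"dz": 0,"twist": 0},{"dx": 3.1,"dy": -3.2,"dz": 0,"twist": 0},{"dx": 3.8,"dy": -4.2,"dz": 0,"twist": 0}], "gripper": 0, "newtons": 20}}

```text
t: 0.78
tool_pos: [0.387, 0.3688, 0.2301]
tool_rot: [-0.444, -3.11, 0.003]
contact_force: [1.2, -0.7, 1.0]
opening: 0.0853
```

Call:
{"name": "jog_arm", "arguments": {"steps": [{"dx": 0.4,"dy": -1.0,"dz": 0.2,"twist": 0},{"dx": 0.7,"dy": -2.0,"dz": 0.4,"twist": 0},{"dx": 1.0,"dy": -3.0,"dz": 0.6,"twist": 0},{"dx": 1.1,"dy": -4.0,"dz": 0.8,"twist": 0},{"dx": 1.2,"dy": -5.0,"dz": 1.0,"twist": 0}]}}

```text
t: 1.4
tool_pos: [0.4582, 0.0722, 0.2891]
tool_rot: [-0.444, -3.11, 0.003]
contact_force: [1.1, -0.6, 0.4]
opening: 0.0855
```

Call:
{"name": "jog_arm", "arguments": {"steps": [{"dx": 0.0,"dy": -1.0,"dz": 0,"twist": 0},{"dx": 0,"dy": -2.0,"dz": 0,"twist": 0},{"dx": 0,"dy": -3.0,"dz": 0,"twist": 0},{"dx": 0,"dy": -4.0,"dz": 0,"twist": 0},{"dx": 0,"dy": -4.0,"dz": 0,"twist": 0}]}}

```text
t: 2.02
tool_pos: [0.4575, -0.171, 0.2885]
tool_rot: [-0.453, -3.107, 0.003]
contact_force: [0.2, 1.0, 1.3]
opening: 0.0855
```

Run:
```python
from station import ctrl
from h import *
im=ctrl.get_image("wrist");pickle.dump(im,open("w1.pkl","wb"));cv2.imwrite("pics/w1.png",im["frame"][:,:,::-1])
o=ctrl.get_obs();print({k:np.round(v,3) for k,v in o.items()})
```

```text
{'t': np.float64(2.075), 'q': array([-5.060e-01, -3.100e-01,  1.848e+00, -1.000e-03,  1.604e+00,
       -1.790e+00]), 'dq': array([ 0.054, -0.018,  0.01 ,  0.009,  0.006,  0.003]), 'effort': array([ -1.479, -24.071, -38.234,  -0.127,  -0.06 ,  -0.045]), 'tool_pos': array([ 0.458, -0.169,  0.289]), 'tool_rot': array([-4.490e-01, -3.108e+00,  1.000e-03]), 'contact_force': array([-0.68 ,  0.339, -0.398]), 'wrist_torque': array([0.022, 0.041, 0.015]), 'opening': np.float64(0.085)}
```

View pics/w1.png

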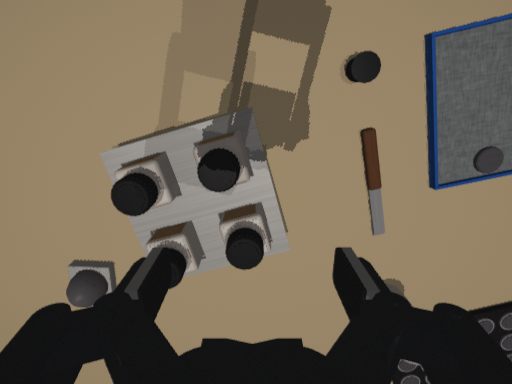

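The wrist view shows three full caps at (135,193), (219,170) and (245,248) px. The fourth, at (172,268), is partly hidden by a finger.

Run:
```python
from h import *
def caps(im):
    W=cloud(im);m=((W[...,2]>0.122)&(W[...,2]<.136)&(W[...,0]>.38)&(W[...,1]<-.15)&(im["range_z"]>.15)).astype(np.uint8)
    k,l,s,c=cv2.connectedComponentsWithStats(m)
    for i in range(1,k):
        if s[i,4]<100: continue
        w=W[l==i];z=np.nanmedian(w[:,2]);top=w[abs(w[:,2]-z)<.003][:,:2].astype(np.float32)
        cc,r=cv2.minEnclosingCircle(top*1000)
        print(s[i],c[i].round(1),"z",z.round(4),"circ",np.round(cc,1),round(r,1),"mean",top.mean(0).round(4), len(top))
print("wrist");caps(pickle.load(open("w1.pkl","rb")))
d=pickle.load(open("d0.pkl","rb"));print("top");caps(d["top"]);print("scene");caps(d["scene"])
```

```text
wrist
[ 197  150   42   42 1344] [217.5 170.7] z 0.1292 circ [ 442.  -207.4] 22.7 mean [ 0.4413 -0.2067] 1259
[ 111  176   42   40 1262] [130.9 195.7] z 0.1292 circ [ 441.3 -311.6] 22.7 mean [ 0.4407 -0.3103] 1153
[ 225  234   39   35 1036] [243.9 251.4] z 0.1292 circ [ 547.1 -208.9] 22.7 mean [ 0.5456 -0.2085] 943
[168 257  15  32 272] [175.1 272.4] z 0.1286 circ [ 549.7 -307. ] 20.7 mean [ 0.5501 -0.2998] 225
top
[315 199  15  15 175] [321.7 206.3] z 0.1293 circ [ 547.6 -207.7] 22.8 mean [ 0.5476 -0.2071] 130
[348 200  16  15 172] [355.7 207.1] z 0.1291 circ [ 547.1 -314.2] 22.9 mean [ 0.546  -0.3136] 130
[315 233  15  15 179] [322.  239.8] z 0.1296 circ [ 442.8 -206.6] 22.1 mean [ 0.4435 -0.2066] 126
[349 233  15  16 179] [356.  240.7] z 0.1295 circ [ 442.2 -310. ] 23.0 mean [ 0.4418 -0.3108] 129
scene
[156 183  18  12 155] [164.3 188.4] z 0.1284 circ [ 443.4 -206.9] 23.2 mean [ 0.4447 -0.2082] 127
[120 197  18  13 176] [128.4 202.6] z 0.1285 circ [ 443.1 -310.8] 23.6 mean [ 0.445  -0.3126] 149
[175 202  18  13 183] [183.3 208. ] z 0.1283 circ [ 548.3 -209.1] 23.3 mean [ 0.5498 -0.21  ] 156
[136 218  20  14 203] [145.6 224. ] z 0.1286 circ [ 548.  -315.1] 22.9 mean [ 0.5491 -0.3151] 175
[230 324  22  17 199] [240.2 333.4] z 0.1266 circ [ 931.5 -311.1] 19.8 mean [ 0.9373 -0.3146] 114
[189 351  32  19 137] [204.8 363.8] z 0.1293 circ [ 935.9 -393.1] 27.6 mean [ 0.9493 -0.4008] 53
```

Wrist, top and scene views agree to about 1–2 mm. Caps are A(.4423,-.207), B(.442,-.311), C(.5475,-.2085) and D(.5475,-.314), with tops at z=.129. I'll start with cap A.

Call:
{"name": "jog_arm", "arguments": {"steps": [{"dx": -0.2,"dy": -0.5,"dz": -0.7,"twist": 0},{"dx": -0.26,"dy": -0.63,"dz": -1.5,"twist": 0},{"dx": -0.26,"dy": -0.63,"dz": -1.8,"twist": 0},{"dx": -0.26,"dy": -0.63,"dz": -2.5,"twist": 0},{"dx": -0.26,"dy": -0.63,"dz": -3.2,"twist": 0}]}}

```text
t: 2.7
tool_pos: [0.4437, -0.2062, 0.0972]
tool_rot: [0.446, 3.108, -0.003]
contact_force: [0.1, -0.4, -0.2]
opening: 0.0855
```

Call:
{"name": "jog_arm", "arguments": {"steps": [{"dx": -0.02,"dy": -0.02,"dz": -0.04,"twist": 0},{"dx": -0.02,"dy": -0.02,"dz": -0.04,"twist": 0},{"dx": -0.02,"dy": -0.02,"dz": -0.04,"twist": 0},{"dx": -0.02,"dy": -0.02,"dz": -0.04,"twist": 0},{"dx": -0.02,"dy": -0.02,"dz": -0.04,"twist": 0}], "gripper": 255, "newtons": 20}}

```text
t: 3.32
tool_pos: [0.4444, -0.208, 0.0976]
tool_rot: [0.446, 3.103, -0.004]
contact_force: [1.6, 2.5, 6.7]
opening: 0.0449
```

```bash
cat > s.py <<'E'
from station import ctrl
import numpy as np
from scipy.spatial.transform import Rotation as R
o=ctrl.get_obs();y=R.from_rotvec(o["tool_rot"]).apply([0,1,0]);a=np.degrees(np.arctan2(y[1],y[0]))%180
print("t",round(float(o["t"]),2),"pos",o["tool_pos"].round(4),"jaw",a.round(2),"F",o["contact_force"].round(2),"M",o["wrist_torque"].round(3),"op",round(float(o["opening"]),4),"q6",o["q"][5].round(3),"e6",o["effort"][5].round(3))
E
python3 s.py
```

```text
t 3.33 pos [ 0.4444 -0.208   0.0976] jaw 73.66 F [1.63 2.46 6.73] M [ 0.469 -0.256  0.076] op 0.0449 q6 -1.875 e6 0.036
```

Call:
{"name": "jog_arm", "arguments": {"steps": [{"dx": 0,"dy": 0,"dz": 0,"twist": 0.2},{"dx": 0,"dy": 0,"dz": 0,"twist": 0.4},{"dx": 0,"dy": 0,"dz": 0,"twist": 0.6},{"dx": 0,"dy": 0,"dz": 0,"twist": 0.6}]}}

```text
t: 3.82
tool_pos: [0.4448, -0.2077, 0.0976]
tool_rot: [0.282, 3.121, -0.002]
contact_force: [2.6, 2.8, -0.4]
opening: 0.0452
```

```bash
python3 s.py
```

```text
t 3.83 pos [ 0.4448 -0.2077  0.0976] jaw 79.67 F [ 2.63  2.83 -0.36] M [ 0.518 -0.504 -0.222] op 0.0452 q6 -1.981 e6 -0.251
```

Call:
{"name": "jog_arm", "arguments": {"steps": [{"dx": 0,"dy": 0,"dz": 0,"twist": 0.15},{"dx": 0,"dy": 0,"dz": 0,"twist": 0.3},{"dx": 0,"dy": 0,"dz": 0,"twist": 0.3}]}}

```text
t: 4.2
tool_pos: [0.4447, -0.2075, 0.0976]
tool_rot: [0.2, 3.128, -0.001]
contact_force: [1.4, 4.2, 1.0]
opening: 0.0452
```

```bash
python3 s.py
```

```text
t 4.2 pos [ 0.4447 -0.2075  0.0976] jaw 82.67 F [1.39 4.24 1.05] M [ 0.633 -0.106 -0.563] op 0.0452 q6 -2.034 e6 -0.546
```

Torque climbed from 0.22 to 0.56 N m over the last 3°, so A holds (tight). I'll turn it back and release.

Call:
{"name": "jog_arm", "arguments": {"steps": [{"dx": 0,"dy": 0,"dz": 0,"twist": -0.3},{"dx": 0,"dy": 0,"dz": 0,"twist": -0.6},{"dx": 0,"dy": 0,"dz": 0,"twist": -0.9},{"dx": 0,"dy": 0,"dz": 0,"twist": -0.9}]}}

```text
t: 4.7
tool_pos: [0.4446, -0.2077, 0.0975]
tool_rot: [0.442, 3.103, -0.003]
contact_force: [0.6, 1.9, 0.1]
opening: 0.0449
```

```bash
python3 s.py
```

```text
t 4.7 pos [ 0.4446 -0.2077  0.0975] jaw 73.78 F [0.62 1.86 0.13] M [ 0.286 -0.129  0.062] op 0.0449 q6 -1.878 e6 0.138
```

Call:
{"name": "jog_arm", "arguments": {"steps": [{"dx": 0,"dy": 0,"dz": 0,"twist": 0},{"dx": 0,"dy": 0,"dz": 0,"twist": 0},{"dx": 0,"dy": 0,"dz": 0.0,"twist": 0},{"dx": 0,"dy": 0,"dz": 0.0,"twist": 0},{"dx": 0,"dy": 0,"dz": 0.4,"twist": 0}], "gripper": 0}}

```text
t: 5.32
tool_pos: [0.443, -0.2068, 0.1196]
tool_rot: [0.443, 3.108, -0.0]
contact_force: [0.1, 0.2, 0.4]
opening: 0.0857
```

Call:
{"name": "jog_arm", "arguments": {"steps": [{"dx": 0,"dy": 0,"dz": 0.7,"twist": 0},{"dx": 0,"dy": -0.9,"dz": 0.7,"twist": 0},{"dx": 0,"dy": -1.74,"dz": 0.7,"twist": 0},{"dx": 0,"dy": -1.74,"dz": 0.6,"twist": 0},{"dx": 0,"dy": -1.74,"dz": 0.0,"twist": 0}]}}

```text
t: 5.95
tool_pos: [0.4445, -0.3126, 0.1216]
tool_rot: [0.443, 3.103, -0.005]
contact_force: [-0.1, 0.2, -1.4]
opening: 0.0853
```

Call:
{"name": "jog_arm", "arguments": {"steps": [{"dx": -0.03,"dy": 0.02,"dz": -0.4,"twist": 0},{"dx": -0.03,"dy": 0.02,"dz": -0.4,"twist": 0},{"dx": -0.03,"dy": 0.02,"dz": -0.4,"twist": 0}]}}

```text
t: 6.32
tool_pos: [0.4432, -0.3113, 0.0985]
tool_rot: [0.442, 3.102, -0.006]
contact_force: [0.7, 0.3, 1.0]
opening: 0.0856
```

Call:
{"name": "jog_arm", "arguments": {"steps": [{"dx": 0,"dy": 0,"dz": 0,"twist": 0},{"dx": 0,"dy": 0,"dz": 0,"twist": 0},{"dx": 0,"dy": 0,"dz": 0,"twist": 0},{"dx": 0,"dy": 0,"dz": 0,"twist": 0},{"dx": 0,"dy": 0,"dz": 0,"twist": 0}], "gripper": 255}}

```text
t: 6.95
tool_pos: [0.4438, -0.3117, 0.0998]
tool_rot: [0.442, 3.101, -0.007]
contact_force: [-2.1, 0.6, 5.9]
opening: 0.0446
```

```bash
python3 s.py
```

```text
t 6.95 pos [ 0.4438 -0.3117  0.0998] jaw 73.77 F [-2.12  0.56  5.85] M [0.22  0.141 0.061] op 0.0446 q6 -2.039 e6 0.041
```

Call:
{"name": "jog_arm", "arguments": {"steps": [{"dx": 0,"dy": 0,"dz": 0,"twist": 0.2},{"dx": 0,"dy": 0,"dz": 0,"twist": 0.4},{"dx": 0,"dy": 0,"dz": 0,"twist": 0.6},{"dx": 0,"dy": 0,"dz": 0,"twist": 0.6}]}}

```text
t: 7.45
tool_pos: [0.4438, -0.3117, 0.0998]
tool_rot: [0.278, 3.12, -0.006]
contact_force: [0.1, 0.9, 2.7]
opening: 0.0452
```

```bash
python3 s.py
```

```text
t 7.45 pos [ 0.4438 -0.3117  0.0998] jaw 79.81 F [0.11 0.94 2.74] M [ 0.085 -0.01   0.053] op 0.0452 q6 -2.145 e6 -0.005
```

Call:
{"name": "jog_arm", "arguments": {"steps": [{"dx": 0,"dy": 0,"dz": 0,"twist": 0.15},{"dx": 0,"dy": 0,"dz": 0,"twist": 0.3},{"dx": 0,"dy": 0,"dz": 0,"twist": 0.3}]}}

```text
t: 7.82
tool_pos: [0.4438, -0.3117, 0.0998]
tool_rot: [0.195, 3.126, -0.005]
contact_force: [-0.2, 0.8, 2.3]
opening: 0.0454
```

```bash
python3 s.py
```

```text
t 7.83 pos [ 0.4438 -0.3117  0.0998] jaw 82.84 F [-0.22  0.82  2.29] M [0.124 0.015 0.034] op 0.0454 q6 -2.198 e6 0.008
```

Call:
{"name": "jog_arm", "arguments": {"steps": [{"dx": 0,"dy": 0,"dz": 0,"twist": 0.2},{"dx": 0,"dy": 0,"dz": 0,"twist": 0.4},{"dx": 0,"dy": 0,"dz": 0,"twist": 0.4}]}}

```text
t: 8.2
tool_pos: [0.4439, -0.3116, 0.0998]
tool_rot: [0.085, 3.131, -0.005]
contact_force: [0.1, 1.2, 3.1]
opening: 0.0453
```

```bash
python3 s.py
```

```text
t 8.2 pos [ 0.4439 -0.3116  0.0998] jaw 86.88 F [0.07 1.2  3.08] M [0.199 0.018 0.089] op 0.0453 q6 -2.27 e6 -0.013
```

B turned 13° with almost no torque, so it's loose. I'll ease back a little, firm up the grip and lift.

Call:
{"name": "jog_arm", "arguments": {"steps": [{"dx": 0,"dy": 0,"dz": 0,"twist": -0.3},{"dx": 0,"dy": 0,"dz": 0,"twist": -0.6},{"dx": 0,"dy": 0,"dz": 0,"twist": -0.6},{"dx": 0,"dy": 0,"dz": 0,"twist": -0.6}], "newtons": 40}}

```text
t: 8.7
tool_pos: [0.4439, -0.3119, 0.0999]
tool_rot: [0.248, 3.122, -0.006]
contact_force: [-0.2, -0.5, 2.7]
opening: 0.0445
```

```bash
python3 s.py
```

```text
t 8.7 pos [ 0.4439 -0.3119  0.0999] jaw 80.91 F [-0.18 -0.47  2.7 ] M [-0.124  0.066 -0.11 ] op 0.0445 q6 -2.165 e6 -0.051
```

Call:
{"name": "jog_arm", "arguments": {"steps": [{"dx": 0,"dy": 0,"dz": 0.1,"twist": 0},{"dx": 0,"dy": 0,"dz": 0.3,"twist": 0},{"dx": 0,"dy": 0,"dz": 0.6,"twist": 0},{"dx": 0,"dy": 0,"dz": 0.9,"twist": 0},{"dx": 0,"dy": 0,"dz": 1.2,"twist": 0}]}}

```text
t: 9.32
tool_pos: [0.4442, -0.312, 0.1738]
tool_rot: [0.248, 3.121, -0.007]
contact_force: [-0.6, 0.6, -2.7]
opening: 0.0445
```

```bash
python3 s.py
```

```text
t 9.32 pos [ 0.4442 -0.312   0.1738] jaw 80.93 F [-0.61  0.56 -2.66] M [0.031 0.018 0.028] op 0.0445 q6 -2.164 e6 -0.001
```

Call:
{"name": "jog_arm", "arguments": {"steps": [{"dx": 0,"dy": 0,"dz": 0.4,"twist": 0},{"dx": 0,"dy": 0,"dz": 0.8,"twist": 0},{"dx": 0,"dy": 0,"dz": 1.1,"twist": 0},{"dx": 0,"dy": 0.2,"dz": 1.2,"twist": 0},{"dx": 0,"dy": 0.8,"dz": 1.2,"twist": 0}]}}

```text
t: 9.95
tool_pos: [0.4441, -0.2637, 0.2461]
tool_rot: [0.251, 3.12, -0.007]
contact_force: [0.3, 1.4, -2.0]
opening: 0.0448
```

```bash
python3 s.py;python3 - <<'E'
from station import ctrl
from h import *
im=ctrl.get_image("scene");cv2.imwrite("pics/s2.png",cv2.resize(im["frame"][100:300,60:320],None,fx=3,fy=3)[:,:,::-1])
E
```

```text
t 9.95 pos [ 0.4441 -0.2637  0.2461] jaw 80.81 F [ 0.34  1.4  -2.04] M [ 0.036 -0.001 -0.013] op 0.0448 q6 -2.092 e6 -0.402
```

View pics/s2.png

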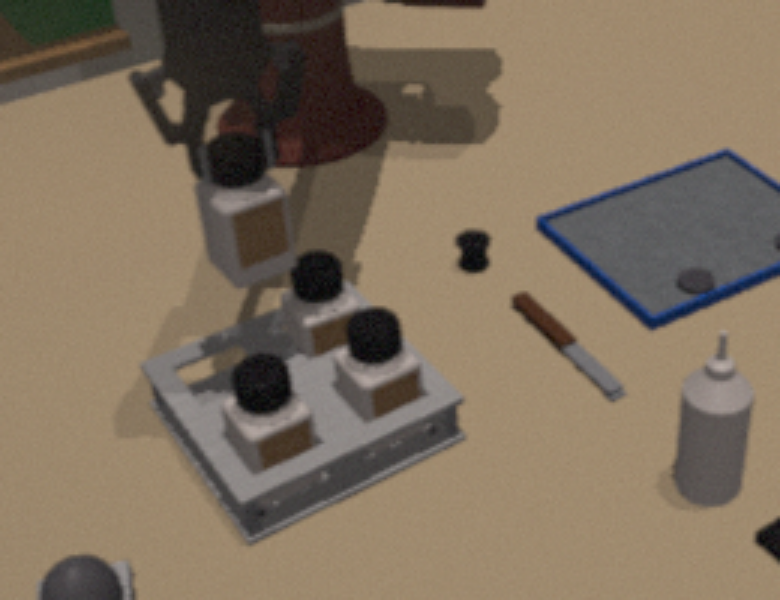

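The jar hangs upright with its bottom clear of the neighbours' caps. Now I'll carry it to the tray.

Call:
{"name": "jog_arm", "arguments": {"steps": [{"dx": 0,"dy": 0.7,"dz": 0,"twist": 0},{"dx": 0,"dy": 1.5,"dz": 0,"twist": 0},{"dx": 0,"dy": 2.4,"dz": 0,"twist": 0},{"dx": 0,"dy": 3.3,"dz": 0,"twist": 0},{"dx": 0,"dy": 4.2,"dz": 0,"twist": 0}]}}

```text
t: 10.62
tool_pos: [0.4428, -0.0048, 0.2445]
tool_rot: [0.245, 3.123, 0.002]
contact_force: [1.0, 0.2, -2.9]
opening: 0.0446
```

Call:
{"name": "jog_arm", "arguments": {"steps": [{"dx": 0.1,"dy": 0.9,"dz": 0,"twist": 0},{"dx": 0.2,"dy": 1.8,"dz": 0,"twist": 0},{"dx": 0.2,"dy": 2.6,"dz": 0,"twist": 0},{"dx": 0.2,"dy": 3.4,"dz": 0,"twist": 0},{"dx": 0.2,"dy": 4.2,"dz": 0,"twist": 0}]}}

```text
t: 11.25
tool_pos: [0.4536, 0.249, 0.2436]
tool_rot: [0.244, 3.125, 0.001]
contact_force: [0.4, -0.3, -2.6]
opening: 0.0447
```

Call:
{"name": "jog_arm", "arguments": {"steps": [{"dx": 0.05,"dy": 0.6,"dz": 0,"twist": 0},{"dx": 0.05,"dy": 1.0,"dz": -0.4,"twist": 0},{"dx": 0.05,"dy": 1.1,"dz": -1.0,"twist": 0},{"dx": 0.05,"dy": 1.1,"dz": -1.6,"twist": 0},{"dx": 0.05,"dy": 1.1,"dz": -1.9,"twist": 0}]}}

```text
t: 11.88
tool_pos: [0.4542, 0.3145, 0.1262]
tool_rot: [0.243, 3.13, -0.004]
contact_force: [-0.1, 0.8, -2.1]
opening: 0.0447
```

```bash
python3 s.py
```

```text
t 11.88 pos [0.4542 0.3145 0.1262] jaw 81.11 F [-0.12  0.81 -2.08] M [ 0.008  0.033 -0.045] op 0.0447 q6 -0.942 e6 0.001
```

Call:
{"name": "jog_arm", "arguments": {"steps": [{"dx": 0,"dy": 0,"dz": -0.12,"twist": 0},{"dx": 0,"dy": 0,"dz": -0.22,"twist": 0},{"dx": 0,"dy": 0,"dz": -0.29,"twist": 0},{"dx": 0,"dy": 0,"dz": -0.33,"twist": 0},{"dx": 0,"dy": 0,"dz": -0.35,"twist": 0}]}}

```text
t: 12.5
tool_pos: [0.4545, 0.3146, 0.1057]
tool_rot: [0.243, 3.129, -0.003]
contact_force: [0.1, 0.1, -2.9]
opening: 0.0446
```

```bash
python3 s.py
```

```text
t 12.5 pos [0.4545 0.3146 0.1057] jaw 81.1 F [ 0.14  0.08 -2.91] M [ 0.05  -0.024 -0.021] op 0.0446 q6 -0.942 e6 0.0
```

Call:
{"name": "jog_arm", "arguments": {"steps": [{"dx": 0,"dy": 0,"dz": -0.01,"twist": 0},{"dx": 0,"dy": 0,"dz": -0.02,"twist": 0},{"dx": 0,"dy": 0,"dz": -0.03,"twist": 0}]}}

```text
t: 12.88
tool_pos: [0.4546, 0.3146, 0.104]
tool_rot: [0.243, 3.129, -0.003]
contact_force: [-0.4, -0.1, -2.7]
opening: 0.0445
```

```bash
python3 s.py
```

```text
t 12.88 pos [0.4546 0.3146 0.104 ] jaw 81.11 F [-0.44 -0.14 -2.73] M [ 0.039  0.028 -0.039] op 0.0445 q6 -0.942 e6 -0.0
```

Call:
{"name": "jog_arm", "arguments": {"steps": [{"dx": 0,"dy": 0,"dz": -0.01,"twist": 0},{"dx": 0,"dy": 0,"dz": -0.02,"twist": 0},{"dx": 0,"dy": 0,"dz": -0.03,"twist": 0}]}}

```text
t: 13.25
tool_pos: [0.4549, 0.3149, 0.1031]
tool_rot: [0.243, 3.128, -0.002]
contact_force: [-2.8, -0.1, 5.8]
opening: 0.0443
```

```bash
python3 s.py
```

```text
t 13.25 pos [0.4549 0.3149 0.1031] jaw 81.11 F [-2.77 -0.05  5.79] M [-0.229  0.478 -0.062] op 0.0443 q6 -0.942 e6 -0.014
```

Call:
{"name": "jog_arm", "arguments": {"steps": [{"dx": 0,"dy": 0,"dz": 0,"twist": 0},{"dx": 0,"dy": 0,"dz": 0,"twist": 0},{"dx": 0,"dy": 0,"dz": 0,"twist": 0},{"dx": 0,"dy": 0,"dz": 0,"twist": 0},{"dx": 0,"dy": 0,"dz": 0.3,"twist": 0}], "gripper": 0, "newtons": 20}}

```text
t: 13.88
tool_pos: [0.4536, 0.3142, 0.1199]
tool_rot: [0.244, 3.132, -0.005]
contact_force: [-0.4, 0.3, -0.1]
opening: 0.0855
```

Call:
{"name": "jog_arm", "arguments": {"steps": [{"dx": 0,"dy": 0,"dz": 0.5,"twist": 0},{"dx": 0,"dy": 0,"dz": 1.1,"twist": 0},{"dx": 0,"dy": -0.4,"dz": 1.6,"twist": 0},{"dx": 0,"dy": -1.3,"dz": 1.8,"twist": 0},{"dx": 0,"dy": -2.2,"dz": 1.8,"twist": 0}]}}

```text
t: 14.5
tool_pos: [0.4546, 0.1814, 0.2315]
tool_rot: [0.241, 3.127, -0.003]
contact_force: [0.5, -0.3, 0.7]
opening: 0.0854
```

```bash
python3 s.py;python3 - <<'E'
from station import ctrl
from h import *
im=ctrl.get_image("scene");cv2.imwrite("pics/s3.png",cv2.resize(im["frame"][80:280,100:360],None,fx=3,fy=3)[:,:,::-1])
E
```

```text
t 14.5 pos [0.4546 0.1814 0.2315] jaw 81.19 F [ 0.54 -0.26  0.69] M [-0.022 -0.039 -0.014] op 0.0854 q6 -1.187 e6 0.703
```

View pics/s3.png

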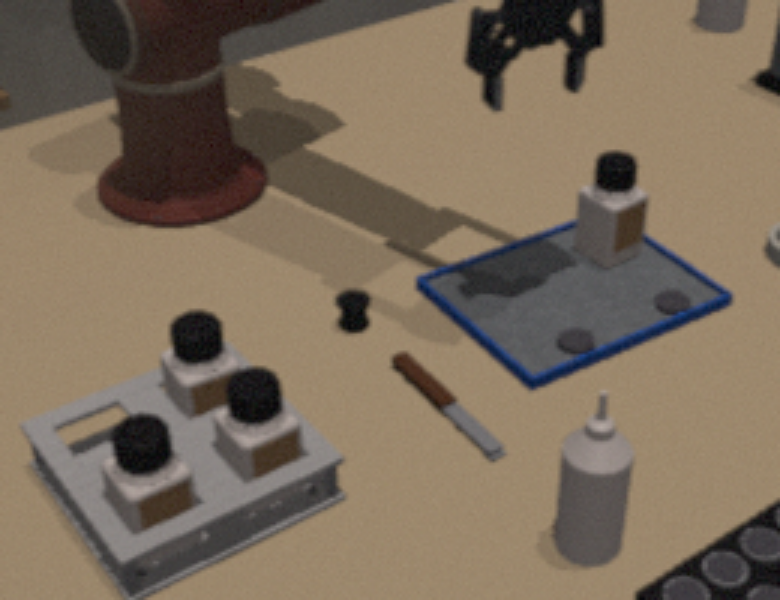

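The jar stands upright on the foam, at about (612,235) px in the crop. Next is cap C.

Call:
{"name": "jog_arm", "arguments": {"steps": [{"dx": 0.2,"dy": -0.9,"dz": 0,"twist": -0.2},{"dx": 0.5,"dy": -1.8,"dz": 0,"twist": -0.4},{"dx": 0.8,"dy": -2.7,"dz": 0,"twist": -0.7},{"dx": 1.1,"dy": -3.6,"dz": 0,"twist": -0.7},{"dx": 1.3,"dy": -4.5,"dz": 0,"twist": -0.7}]}}

```text
t: 15.18
tool_pos: [0.5331, -0.0958, 0.2321]
tool_rot: [0.439, 3.104, -0.012]
contact_force: [-0.4, 0.3, 1.0]
opening: 0.0852
```

Call:
{"name": "jog_arm", "arguments": {"steps": [{"dx": 0.2,"dy": -0.9,"dz": -0.2,"twist": 0},{"dx": 0.3,"dy": -1.7,"dz": -0.5,"twist": 0},{"dx": 0.3,"dy": -2.3,"dz": -0.8,"twist": 0},{"dx": 0.3,"dy": -2.3,"dz": -1.0,"twist": 0},{"dx": 0.3,"dy": -2.3,"dz": -1.0,"twist": 0}]}}

```text
t: 15.8
tool_pos: [0.5507, -0.2331, 0.1716]
tool_rot: [0.44, 3.106, -0.01]
contact_force: [0.2, 1.2, -0.1]
opening: 0.0853
```

Call:
{"name": "jog_arm", "arguments": {"steps": [{"dx": -0.03,"dy": 0.41,"dz": 0,"twist": 0},{"dx": -0.03,"dy": 0.41,"dz": -0.2,"twist": 0},{"dx": -0.03,"dy": 0.41,"dz": -0.8,"twist": 0},{"dx": -0.03,"dy": 0.41,"dz": -1.23,"twist": 0},{"dx": -0.03,"dy": 0.41,"dz": -1.23,"twist": 0}]}}

```text
t: 16.42
tool_pos: [0.5471, -0.2066, 0.0951]
tool_rot: [-0.438, -3.111, 0.008]
contact_force: [-0.6, 0.7, 0.1]
opening: 0.0851
```

```bash
python3 s.py
```

```text
t 16.43 pos [ 0.5471 -0.2066  0.0951] jaw 73.97 F [-0.59  0.72  0.11] M [0.052 0.03  0.023] op 0.0851 q6 -1.775 e6 0.001
```

Call:
{"name": "jog_arm", "arguments": {"steps": [{"dx": 0,"dy": 0,"dz": 0,"twist": 0},{"dx": 0,"dy": 0,"dz": 0,"twist": 0},{"dx": 0,"dy": 0,"dz": 0,"twist": 0},{"dx": 0,"dy": 0,"dz": 0,"twist": 0},{"dx": 0,"dy": 0,"dz": 0,"twist": 0}], "gripper": 255, "newtons": 20}}

```text
t: 17.05
tool_pos: [0.5479, -0.2073, 0.0966]
tool_rot: [0.438, 3.109, -0.01]
contact_force: [-1.4, -1.1, 6.7]
opening: 0.0452
```

```bash
python3 s.py
```

```text
t 17.05 pos [ 0.5479 -0.2073  0.0966] jaw 73.97 F [-1.36 -1.11  6.66] M [-0.118  0.158  0.105] op 0.0452 q6 -1.776 e6 0.044
```

Call:
{"name": "jog_arm", "arguments": {"steps": [{"dx": 0,"dy": 0,"dz": 0,"twist": 0.2},{"dx": 0,"dy": 0,"dz": 0,"twist": 0.4},{"dx": 0,"dy": 0,"dz": 0,"twist": 0.6},{"dx": 0,"dy": 0,"dz": 0,"twist": 0.6}]}}

```text
t: 17.55
tool_pos: [0.5481, -0.2072, 0.0967]
tool_rot: [0.274, 3.127, -0.009]
contact_force: [2.3, -0.7, 2.3]
opening: 0.0455
```

```bash
python3 s.py
```

```text
t 17.55 pos [ 0.5481 -0.2072  0.0967] jaw 79.99 F [ 2.31 -0.74  2.35] M [ 0.199 -0.338 -0.049] op 0.0455 q6 -1.881 e6 -0.109
```

Call:
{"name": "jog_arm", "arguments": {"steps": [{"dx": 0,"dy": 0,"dz": 0,"twist": 0.15},{"dx": 0,"dy": 0,"dz": 0,"twist": 0.3},{"dx": 0,"dy": 0,"dz": 0,"twist": 0.3}]}}

```text
t: 17.92
tool_pos: [0.5481, -0.2072, 0.0967]
tool_rot: [0.191, 3.133, -0.009]
contact_force: [1.6, 0.2, 1.5]
opening: 0.0451
```

```bash
python3 s.py
```

```text
t 17.93 pos [ 0.5481 -0.2072  0.0967] jaw 83.01 F [1.65 0.16 1.48] M [ 0.178 -0.298 -0.065] op 0.0451 q6 -1.934 e6 -0.109
```

Call:
{"name": "jog_arm", "arguments": {"steps": [{"dx": 0,"dy": 0,"dz": 0,"twist": 0.2},{"dx": 0,"dy": 0,"dz": 0,"twist": 0.4},{"dx": 0,"dy": 0,"dz": 0,"twist": 0.4}]}}

```text
t: 18.3
tool_pos: [0.548, -0.2072, 0.0967]
tool_rot: [0.081, 3.138, -0.009]
contact_force: [1.7, -0.2, 1.3]
opening: 0.0458
```

```bash
python3 s.py
```

```text
t 18.3 pos [ 0.548  -0.2072  0.0967] jaw 87.05 F [ 1.68 -0.19  1.3 ] M [ 0.128 -0.274 -0.022] op 0.0458 q6 -2.005 e6 -0.102
```

C turned 13° with torque steady at or below about 0.1 N m, so it's loose. Ease back and lift.

Call:
{"name": "jog_arm", "arguments": {"steps": [{"dx": 0,"dy": 0,"dz": 0,"twist": -0.3},{"dx": 0,"dy": 0,"dz": 0,"twist": -0.6},{"dx": 0,"dy": 0,"dz": 0,"twist": -0.6},{"dx": 0,"dy": 0,"dz": 0,"twist": -0.6}], "newtons": 40}}

```text
t: 18.8
tool_pos: [0.5476, -0.2071, 0.0967]
tool_rot: [0.244, 3.131, -0.009]
contact_force: [-2.8, 0.3, 4.1]
opening: 0.0444
```

```bash
python3 s.py
```

```text
t 18.8 pos [ 0.5476 -0.2071  0.0967] jaw 81.1 F [-2.83  0.34  4.15] M [0.365 0.461 0.047] op 0.0444 q6 -1.9 e6 0.037
```

Call:
{"name": "jog_arm", "arguments": {"steps": [{"dx": 0,"dy": 0,"dz": 0.1,"twist": 0},{"dx": 0,"dy": 0,"dz": 0.3,"twist": 0},{"dx": 0,"dy": 0,"dz": 0.6,"twist": 0},{"dx": 0,"dy": 0,"dz": 0.9,"twist": 0},{"dx": 0,"dy": 0,"dz": 1.2,"twist": 0}]}}

```text
t: 19.42
tool_pos: [0.5478, -0.2073, 0.1707]
tool_rot: [0.243, 3.13, -0.009]
contact_force: [0.7, -0.0, -3.4]
opening: 0.0443
```

```bash
python3 s.py
```

```text
t 19.43 pos [ 0.5478 -0.2073  0.1707] jaw 81.11 F [ 0.69 -0.01 -3.44] M [-0.062 -0.045  0.039] op 0.0443 q6 -1.901 e6 0.001
```

Call:
{"name": "jog_arm", "arguments": {"steps": [{"dx": 0,"dy": 0,"dz": 0.3,"twist": 0},{"dx": 0,"dy": 0.3,"dz": 0.7,"twist": 0},{"dx": -0.2,"dy": 1.0,"dz": 1.0,"twist": 0},{"dx": -0.4,"dy": 1.8,"dz": 1.0,"twist": 0},{"dx": -0.6,"dy": 2.6,"dz": 1.0,"twist": 0}]}}

```text
t: 20.05
tool_pos: [0.5116, -0.0501, 0.2322]
tool_rot: [0.244, 3.128, -0.01]
contact_force: [0.2, 0.5, -3.3]
opening: 0.0448
```

Call:
{"name": "jog_arm", "arguments": {"steps": [{"dx": -0.3,"dy": 0.9,"dz": 0,"twist": 0},{"dx": -0.6,"dy": 1.8,"dz": 0,"twist": 0},{"dx": -0.9,"dy": 2.6,"dz": 0,"twist": 0},{"dx": -1.1,"dy": 3.25,"dz": 0,"twist": 0},{"dx": -1.1,"dy": 3.25,"dz": -0.2,"twist": 0}]}}

```text
t: 20.68
tool_pos: [0.4455, 0.1471, 0.2223]
tool_rot: [0.237, 3.125, -0.007]
contact_force: [-0.6, -0.8, -3.2]
opening: 0.0448
```

Call:
{"name": "jog_arm", "arguments": {"steps": [{"dx": 0,"dy": 0,"dz": -0.4,"twist": 0},{"dx": 0,"dy": 0,"dz": -0.9,"twist": 0},{"dx": 0,"dy": 0,"dz": -1.3,"twist": 0},{"dx": 0,"dy": 0,"dz": -1.5,"twist": 0},{"dx": 0,"dy": 0,"dz": -1.6,"twist": 0}]}}

```text
t: 21.3
tool_pos: [0.4457, 0.1466, 0.1261]
tool_rot: [0.238, 3.125, -0.008]
contact_force: [-0.3, 0.3, -3.6]
opening: 0.0449
```

```bash
python3 s.py
```

```text
t 21.3 pos [0.4457 0.1466 0.1261] jaw 81.28 F [-0.26  0.28 -3.56] M [0.017 0.03  0.006] op 0.0449 q6 -1.254 e6 -0.002
```

Contact is expected at TCP z≈.0997.

Call:
{"name": "jog_arm", "arguments": {"steps": [{"dx": 0,"dy": 0,"dz": -0.15,"twist": 0},{"dx": 0,"dy": 0,"dz": -0.27,"twist": 0},{"dx": 0,"dy": 0,"dz": -0.35,"twist": 0},{"dx": 0,"dy": 0,"dz": -0.39,"twist": 0},{"dx": 0,"dy": 0,"dz": -0.41,"twist": 0}]}}

```text
t: 21.92
tool_pos: [0.4458, 0.1466, 0.1015]
tool_rot: [0.238, 3.125, -0.008]
contact_force: [0.7, -0.5, -3.2]
opening: 0.0448
```

Call:
{"name": "jog_arm", "arguments": {"steps": [{"dx": 0,"dy": 0,"dz": -0.01,"twist": 0},{"dx": 0,"dy": 0,"dz": -0.02,"twist": 0},{"dx": 0,"dy": 0,"dz": -0.02,"twist": 0}]}}

```text
t: 22.3
tool_pos: [0.4458, 0.1467, 0.1004]
tool_rot: [0.238, 3.125, -0.008]
contact_force: [-0.5, -0.2, -3.0]
opening: 0.0447
```

```bash
python3 s.py
```

```text
t 22.3 pos [0.4458 0.1467 0.1004] jaw 81.28 F [-0.47 -0.15 -3.01] M [-0.04  -0.008  0.014] op 0.0447 q6 -1.253 e6 0.0
```

Call:
{"name": "jog_arm", "arguments": {"steps": [{"dx": 0,"dy": 0,"dz": -0.01,"twist": 0},{"dx": 0,"dy": 0,"dz": -0.02,"twist": 0},{"dx": 0,"dy": 0,"dz": -0.02,"twist": 0}]}}

```text
t: 22.68
tool_pos: [0.4464, 0.1466, 0.0999]
tool_rot: [0.238, 3.124, -0.008]
contact_force: [0.9, -0.2, 0.5]
opening: 0.0445
```

```bash
python3 s.py
```

```text
t 22.68 pos [0.4464 0.1466 0.0999] jaw 81.28 F [ 0.93 -0.21  0.5 ] M [-0.123  0.083  0.005] op 0.0445 q6 -1.253 e6 0.013
```

Weight is on the foam. Release, then go to D.

Call:
{"name": "jog_arm", "arguments": {"steps": [{"dx": 0,"dy": 0,"dz": 0,"twist": 0},{"dx": 0,"dy": 0,"dz": 0,"twist": 0},{"dx": 0,"dy": 0,"dz": 0,"twist": 0},{"dx": 0,"dy": 0,"dz": 0,"twist": 0},{"dx": 0,"dy": 0,"dz": 0.3,"twist": 0}], "gripper": 0, "newtons": 20}}

```text
t: 23.3
tool_pos: [0.445, 0.1464, 0.1169]
tool_rot: [0.238, 3.128, -0.009]
contact_force: [-0.1, -0.3, 0.4]
opening: 0.0852
```

Call:
{"name": "jog_arm", "arguments": {"steps": [{"dx": 0,"dy": 0,"dz": 0.5,"twist": 0},{"dx": 0,"dy": 0,"dz": 1.1,"twist": 0},{"dx": 0,"dy": -0.4,"dz": 1.6,"twist": 0},{"dx": 0.2,"dy": -1.3,"dz": 1.8,"twist": 0},{"dx": 0.4,"dy": -2.2,"dz": 1.8,"twist": 0}]}}

```text
t: 23.92
tool_pos: [0.4703, 0.0132, 0.2286]
tool_rot: [0.236, 3.122, -0.01]
contact_force: [0.8, -0.0, -0.3]
opening: 0.0854
```

Call:
{"name": "jog_arm", "arguments": {"steps": [{"dx": 0.2,"dy": -0.9,"dz": 0,"twist": -0.2},{"dx": 0.4,"dy": -1.8,"dz": 0,"twist": -0.4},{"dx": 0.7,"dy": -2.7,"dz": 0,"twist": -0.7},{"dx": 1.0,"dy": -3.6,"dz": 0,"twist": -0.7},{"dx": 1.3,"dy": -4.4,"dz": 0,"twist": -0.7}]}}

```text
t: 24.55
tool_pos: [0.549, -0.2532, 0.2304]
tool_rot: [0.427, 3.1, -0.012]
contact_force: [0.1, 0.6, 0.3]
opening: 0.0852
```

```bash
python3 s.py;python3 - <<'E'
from station import ctrl
from h import *
im=ctrl.get_image("scene");cv2.imwrite("pics/s4.png",cv2.resize(im["frame"][80:280,100:360],None,fx=3,fy=3)[:,:,::-1])
E
```

```text
t 24.55 pos [ 0.549  -0.2532  0.2304] jaw 74.32 F [0.11 0.56 0.29] M [ 0.036 -0.01  -0.022] op 0.0852 q6 -1.851 e6 0.347
```

View pics/s4.png

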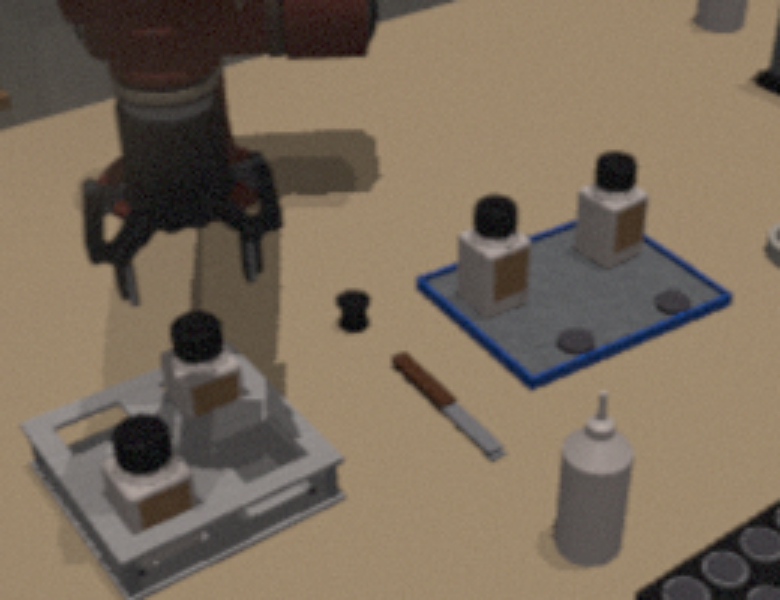

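Both jars stand upright on the tray and the bystanders haven't moved. Now cap D.

Call:
{"name": "jog_arm", "arguments": {"steps": [{"dx": -0.02,"dy": -0.7,"dz": -0.4,"twist": 0},{"dx": -0.02,"dy": -0.99,"dz": -0.9,"twist": 0},{"dx": -0.02,"dy": -0.99,"dz": -1.0,"twist": 0},{"dx": -0.02,"dy": -0.99,"dz": -1.5,"twist": 0},{"dx": -0.02,"dy": -0.99,"dz": -1.8,"twist": 0}]}}

```text
t: 25.22
tool_pos: [0.549, -0.3166, 0.122]
tool_rot: [0.43, 3.098, -0.018]
contact_force: [0.7, 0.3, 0.3]
opening: 0.0853
```

Call:
{"name": "jog_arm", "arguments": {"steps": [{"dx": -0.02,"dy": 0.06,"dz": -0.2,"twist": 0},{"dx": -0.02,"dy": 0.06,"dz": -0.4,"twist": 0},{"dx": -0.02,"dy": 0.06,"dz": -0.4,"twist": 0},{"dx": -0.02,"dy": 0.06,"dz": -0.4,"twist": 0}]}}

```text
t: 25.72
tool_pos: [0.5482, -0.3133, 0.0988]
tool_rot: [0.43, 3.097, -0.019]
contact_force: [0.7, 0.4, 0.3]
opening: 0.085
```

Call:
{"name": "jog_arm", "arguments": {"steps": [{"dx": 0,"dy": 0,"dz": 0,"twist": 0},{"dx": 0,"dy": 0,"dz": 0,"twist": 0},{"dx": 0,"dy": 0,"dz": 0,"twist": 0},{"dx": 0,"dy": 0,"dz": 0,"twist": 0},{"dx": 0,"dy": 0,"dz": 0,"twist": 0}], "gripper": 255, "newtons": 20}}

```text
t: 26.35
tool_pos: [0.5485, -0.3137, 0.0995]
tool_rot: [0.43, 3.096, -0.02]
contact_force: [-0.3, -1.1, 4.5]
opening: 0.0449
```

```bash
python3 s.py
```

```text
t 26.35 pos [ 0.5485 -0.3137  0.0995] jaw 74.17 F [-0.27 -1.1   4.53] M [-0.056  0.108  0.038] op 0.0449 q6 -1.929 e6 0.027
```

Call:
{"name": "jog_arm", "arguments": {"steps": [{"dx": 0,"dy": 0,"dz": 0,"twist": 0.2},{"dx": 0,"dy": 0,"dz": 0,"twist": 0.4},{"dx": 0,"dy": 0,"dz": 0,"twist": 0.6},{"dx": 0,"dy": 0,"dz": 0,"twist": 0.6}]}}

```text
t: 26.85
tool_pos: [0.5486, -0.3136, 0.0995]
tool_rot: [0.267, 3.114, -0.018]
contact_force: [1.0, 0.3, 1.9]
opening: 0.0449
```

```bash
python3 s.py
```

```text
t 26.85 pos [ 0.5486 -0.3136  0.0995] jaw 80.19 F [1.   0.28 1.9 ] M [ 0.121 -0.131 -0.294] op 0.0449 q6 -2.036 e6 -0.349
```

Call:
{"name": "jog_arm", "arguments": {"steps": [{"dx": 0,"dy": 0,"dz": 0,"twist": 0.1},{"dx": 0,"dy": 0,"dz": 0,"twist": 0.2},{"dx": 0,"dy": 0,"dz": 0,"twist": 0.2}]}}

```text
t: 27.22
tool_pos: [0.5483, -0.3135, 0.0994]
tool_rot: [0.212, 3.118, -0.017]
contact_force: [-1.9, -0.6, 3.7]
opening: 0.0453
```

```bash
python3 s.py
```

```text
t 27.23 pos [ 0.5483 -0.3135  0.0994] jaw 82.21 F [-1.9  -0.61  3.75] M [ 0.197  0.327 -0.333] op 0.0453 q6 -2.072 e6 -0.38
```

Call:
{"name": "jog_arm", "arguments": {"steps": [{"dx": 0,"dy": 0,"dz": 0,"twist": 0.1},{"dx": 0,"dy": 0,"dz": 0,"twist": 0.2},{"dx": 0,"dy": 0,"dz": 0,"twist": 0.2}]}}

```text
t: 27.6
tool_pos: [0.5485, -0.3135, 0.0994]
tool_rot: [0.158, 3.121, -0.017]
contact_force: [-0.2, 0.5, 1.7]
opening: 0.0447
```

```bash
python3 s.py
```

```text
t 27.6 pos [ 0.5485 -0.3135  0.0994] jaw 84.21 F [-0.23  0.53  1.74] M [ 0.243  0.028 -0.667] op 0.0447 q6 -2.107 e6 -0.709
```

D holds: torque reached 0.67 N m, well above a loose cap's 0.2 and below 1. I'll turn it back 10° and release.

Call:
{"name": "jog_arm", "arguments": {"steps": [{"dx": 0,"dy": 0,"dz": 0,"twist": -0.3},{"dx": 0,"dy": 0,"dz": 0,"twist": -0.6},{"dx": 0,"dy": 0,"dz": 0,"twist": -0.9},{"dx": 0,"dy": 0,"dz": 0,"twist": -0.9}]}}

```text
t: 28.1
tool_pos: [0.5484, -0.3136, 0.0993]
tool_rot: [0.399, 3.1, -0.02]
contact_force: [-0.8, -1.1, 2.2]
opening: 0.0452
```

```bash
python3 s.py
```

```text
t 28.1 pos [ 0.5484 -0.3136  0.0993] jaw 75.34 F [-0.82 -1.15  2.16] M [0.085 0.154 0.097] op 0.0452 q6 -1.95 e6 0.177
```

Call:
{"name": "jog_arm", "arguments": {"steps": [{"dx": 0,"dy": 0,"dz": 0,"twist": 0},{"dx": 0,"dy": 0,"dz": 0,"twist": 0},{"dx": 0,"dy": 0,"dz": 0,"twist": 0},{"dx": 0,"dy": 0,"dz": 0,"twist": 0},{"dx": 0,"dy": 0,"dz": 0.4,"twist": 0}], "gripper": 0}}

```text
t: 28.72
tool_pos: [0.5469, -0.3125, 0.1208]
tool_rot: [0.399, 3.105, -0.016]
contact_force: [-0.7, -0.4, -0.4]
opening: 0.0854
```

Call:
{"name": "jog_arm", "arguments": {"steps": [{"dx": 0,"dy": 0,"dz": 0.6,"twist": 0},{"dx": 0,"dy": 0,"dz": 1.3,"twist": 0},{"dx": -0.2,"dy": 0.5,"dz": 2.0,"twist": 0},{"dx": -0.4,"dy": 1.2,"dz": 2.5,"twist": 0},{"dx": -0.7,"dy": 2.0,"dz": 2.8,"twist": 0}]}}

```text
t: 29.35
tool_pos: [0.505, -0.192, 0.2912]
tool_rot: [0.4, 3.102, -0.017]
contact_force: [0.3, 1.5, -0.0]
opening: 0.0854
```

Call:
{"name": "jog_arm", "arguments": {"steps": [{"dx": 0,"dy": 0.6,"dz": 0,"twist": 0},{"dx": 0,"dy": 1.2,"dz": 0,"twist": 0},{"dx": 0,"dy": 1.2,"dz": 0,"twist": 0},{"dx": 0,"dy": 1.2,"dz": 0,"twist": 0}]}}

```text
t: 29.85
tool_pos: [0.5051, -0.1202, 0.2912]
tool_rot: [0.4, 3.102, -0.018]
contact_force: [-0.0, 0.6, -0.2]
opening: 0.0854
```

```bash
python3 s.py;python3 - <<'E'
from station import ctrl
from h import *
im=ctrl.get_image("scene");cv2.imwrite("pics/s5.png",cv2.resize(im["frame"][80:280,100:360],None,fx=3,fy=3)[:,:,::-1])
t=ctrl.get_image("top");cv2.imwrite("pics/t5.png",t["frame"][:,:,::-1])
for im in(im,t):
    W=cloud(im);m=((W[...,2]>0.12)&(W[...,2]<.14)&(W[...,0]>.38)&(W[...,0]<.62)&(im["frame"].max(2)<70)).astype(np.uint8)
    k,l,s,c=cv2.connectedComponentsWithStats(m)
    for i in range(1,k):
        if s[i,4]>60: w=W[l==i];print(s[i,4],np.nanmean(w,0).round(3),np.nanmedian(w[:,2]).round(4))
E
```

```text
t 29.85 pos [ 0.5051 -0.1202  0.2912] jaw 75.31 F [-0.01  0.64 -0.16] M [ 0.009 -0.067 -0.008] op 0.0854 q6 -1.688 e6 0.0
377 [0.526 0.883 0.13 ] 0.1297
95 [0.46  0.309 0.129] 0.1307
109 [0.455 0.139 0.13 ] 0.1311
148 [ 0.45  -0.21   0.127] 0.1283
197 [ 0.553 -0.316  0.128] 0.1284
167 [ 0.545 -0.311  0.13 ] 0.13
185 [0.452 0.313 0.132] 0.1317
182 [0.446 0.144 0.132] 0.1324
```

View pics/s5.png

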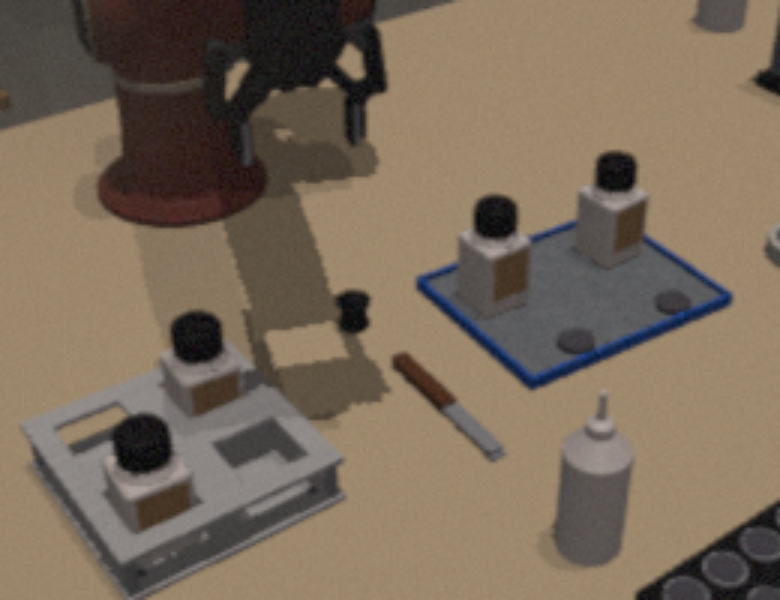

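View pics/t5.png

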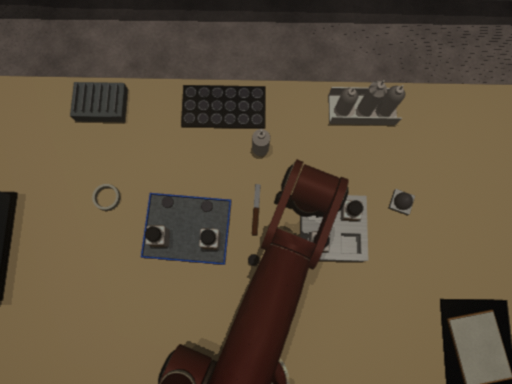

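```bash
python3 -c "
from station import ctrl
print(ctrl.finish_job())"
```

```text
the job is handed in; nothing more can be done
None
```

I tested all four caps with a light twist, moved the two jars with loose caps to the tray and left the other two in their bays. The job was handed in at about 30 s of the 72 s allowed.

| Jar (cap position x, y in m) | Twist result | Verdict | Where it is now |
|---|---|---|---|
| A (0.44, -0.21) | torque rose to 0.56 N m, then turned back | holds | in its bay |
| B (0.44, -0.31) | turned 13° at 0.1 N m or less | gives | tray foam |
| C (0.55, -0.21) | turned 13° at 0.1 N m or less | gives | tray foam |
| D (0.55, -0.31) | torque rose to 0.67 N m, then turned back | holds | in its bay |

- **Final pictures:** both moved jars stand upright on the foam at about (0.45, 0.31) and (0.45, 0.145). Their caps are about 3 mm higher than in the rack, as the foam height predicts. By eye, the bottle, knife, loupe, tape, pad and blanks look unmoved. The gripper was open and clear, with near-zero force.
- **Less clean readings:**
    - The D torque rose unevenly (0.29, 0.33, 0.67 N m), so I twisted a little further to be sure.
    - I turned D back only 9° of its 10°, so its jar may sit about 1° off its starting angle.
    - B was set down with about 8 N of net push on the foam, against about 3.5 N for C.
    - The scene camera's cap-centre positions differ from the top camera's by 5–9 mm, because its mask includes the cap sides.

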